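# Put the swapped bead tubs back on their own mats

### The arm

A 6-joint arm with a two-finger parallel gripper is mounted at the origin on the work surface. World frame = base frame: x ahead of the robot, y to its left, z up, the work surface at z = 0. Lengths are in m, angles in rad, forces in N, time in s.
With the tool pointing down it reaches from about 0.4 to 0.825 m from the base axis. Payload 7 kg.
Tool frame: the origin (TCP) lies at the very end of the fingers, on their centre line; the grasp point (between the pads) lies 19 mm behind it; y points along the fingers, x is the direction in which the jaws open and shut, and the axes are right-handed (so a half turn about y gives the same grasp; the last joint's range is limited). The gripper opens to 88 mm and grips with 3 to 60 N. Pads are 19 mm wide; open, the fingers measure 130 mm over their backs; the gripper's body (78 mm by 193 mm) begins 47 mm behind the grasp point.
Start: joints at [1.447, 0.359, 0.012, 0, -1.224, -0.288], TCP at [0.27, 0.619, 0.227] pointing down, gripper open.
Joint ranges: [-3.07, 3.07], [-1.43, 2.12], [-1.02, 1.25], [-3.03, 1.67], [-3.05, -0], [-3.03, 3.03]. Speed limits (rad/s): [2.39, 2.39, 3.01, 3.14, 3.14, 3.14].

### API

Orientations are given as [roll, pitch, yaw] about the fixed x, y, z axes, in that order (R = Rz(yaw) Ry(pitch) Rx(roll)).
In Python, from station import arm gives the robot as it stands.
- The arm moves only by the tool move_arm, never from a script. Its arguments are lists of equal length, an entry for each row: "jaw": the closure, from 0 (fully open) to 1 (shut); "offset": the shift along the tool's x, y, z in m, a list of three; "roll": the turn about the tool's y in rad. In form: {"jaw": [jaw, ...], "offset": [[dx, dy, dz], ...], "roll": [roll, ...]}. A call has 1 to 5 rows; each row shifts and turns the commanded pose from where the row before left it, along the tool's axes as they then stand; what a row does not reach is not made up. A row lasts 1/8 s, in which the tool goes at most 62.5 mm and 10.7 degrees, less where a joint would pass 70% of its speed; a pose out of reach is approached as far as the arm can. A call is refused whole if a number of a shift passes 0.0625 or a number of a turn 0.188, either way. A call with a gripper value outside its range is refused whole. The fingers move at their own pace and stop on an object; "grip_force" is the grip in N (left out, the last holds). Time passes only in rows, so rows that do not move let the fingers close. It gives the time, the measured TCP pose, the force and the opening at its end, in the units of the state.
- arm.get_state(): the state, without advancing time (a new reading comes with each control period).
- arm.grab_frame(name): name is "scene" or "top" or "wrist"; returns a dict with "pixels" (400x640x3 uint8, blue, green, red), "fovy" (degrees; the focal length in pixels is half the picture's height over the tangent of half this angle, whatever the lens; pixels are square), "cx", "cy" (the principal point, pixels), "position" and "attitude" of the camera in the world; the wrist camera has in their place "hand_eye" (4x4, takes a point from camera to tool coordinates, whose origin is the TCP and whose axes are the tool frame's). Camera axes: x right, y down, z forward; pixel columns grow to the right and rows downward; lengths in m; the calibration is good to about 2 mm. A picture is of the moment at which its call begins: read the wrist's pose just before it. There is no depth.
- arm.job_done(): hands the job in, once; it reports no verdict.
Trained networks look in a picture, given as the dict that the camera call returned (one of the last four; its "shot" number tells which), for a name from the list of things; names that differ only in an ending like _2 or _b are one class to them, and where a whole thing is asked for, a point or a joint stands for the part that bears it (a point fixed in the world has none). Each returns a list of dicts, best first, with "p" (0 to 1); they miss things now and then, are a little off and sometimes report something else, mostly with a low value. They report only what shows in the picture. A call takes as long as a camera call. They do not tell look-alikes from the thing itself.
- arm.recognise(picture, thing): "position" ([x, y, z] in m, in world coordinates, good to about 4 mm: the middle of the surface that is visible of it).
- arm.landmark_of(picture, thing): "position" ([x, y, z] in m, in world coordinates, good to about 4 mm: a listed point, or the origin of a listed thing).
The state is a dict: "t": time; "q": joint angles; "qd": joint speeds; "joint_efforts": joint torques, N m; "eef_pos": TCP position; "ee_rot": TCP orientation; "force": force on the tool from outside, world axes, zero at the start; "moment": the same for the moment, N m; "width": finger opening in m.
Only numpy, scipy, OpenCV 4.12 (cv2) and the standard library are available. Lean on these libraries where they do the work, as an engineer would, in place of code of your own. Each camera call takes 0.05 s, during which the arm holds its last target.

### The job

The three bead tubs have been put back on each other's cork mats. Move every tub to the mat of its own outline - round on round, square on square, oblong on oblong - standing upright in the middle of the mat and turned so that its sides run parallel with the mat's; the empty yellow plate is free for parking a tub on the way. Do not tip any tub over, and leave the thread spool, the pliers and the black card box where they are.

Things in the scene. Friction and masses are not known exactly. Their poses are not given: they have to be found in the camera images.
- round_tub: Round tub, 56 mm in diameter. Closed: clear plastic with wooden beads inside (part of the tub, they do not shift) under a flat white lid, 10 mm thick and flush with the sides; 52 mm tall in all, about 0.12 kg, upright side walls that can be gripped anywhere. Loose. Origin: centre of its underside; z up.
- square_tub: Square tub, 54 x 54 mm, along its own x and y. Closed: clear plastic with wooden beads inside (part of the tub, they do not shift) under a flat white lid, 10 mm thick and flush with the sides; 52 mm tall in all, about 0.12 kg, upright side walls that can be gripped anywhere. Loose. Origin: centre of its underside; z up.
- oblong_tub: Oblong tub with half-round ends, 84 mm long (along its x) and 44 mm wide (along its y). Closed: clear plastic with wooden beads inside (part of the tub, they do not shift) under a flat white lid, 10 mm thick and flush with the sides; 52 mm tall in all, about 0.12 kg, upright side walls that can be gripped anywhere. Loose. Origin: centre of its underside; z up.
- round_mat: Round mat, 110 mm in diameter. Cork, 3 mm thick, flat, fixed to the table. Origin: centre of its underside (on the table); z up. At the start one of the tubs, not its own, stands near its middle; the mat is larger than any tub, so its outline shows all round.
- square_mat: Square mat, 100 x 100 mm, along its own x and y. Cork, 3 mm thick, flat, fixed to the table. Origin: centre of its underside (on the table); z up. At the start one of the tubs, not its own, stands near its middle; the mat is larger than any tub, so its outline shows all round.
- oblong_mat: Oblong mat with half-round ends, 132 mm long (along its x) and 80 mm wide (along its y). Cork, 3 mm thick, flat, fixed to the table. Origin: centre of its underside (on the table); z up. At the start one of the tubs, not its own, stands near its middle; the mat is larger than any tub, so its outline shows all round.
- plate: Yellow party plate, empty: flat round floor 3 mm thick, with a low rounded rim that rises to 7 mm, 150 mm across outside and 138 mm inside the rim. Fixed to the table. Origin: centre of its underside, on the table. Free as a parking spot.
- spool: Bystander: blue thread spool lying flat, 52 mm in diameter, 22 mm tall, loose. Origin: centre of its underside. Leave it alone.
- card_box: Bystander: plain black box of cards lying flat, 90 (x) x 60 (y) x 25 mm tall, loose. Origin: centre of its underside. Leave it alone.
- pliers: Bystander: small jewellery pliers lying flat, steel jaws along its +x (49 mm), grey handles along its -x (81 mm) and 64 mm across, 12 mm tall, loose. Origin: under the pivot. Leave it alone.
There are look-alikes about, which are no part of the job. Leave any white look-alike of the oblong_mat alone.

How it is judged:
By the outcome, as a careful person would: the job done as asked, in the order asked, and still so for the second after the job is handed in, with the robot touching nothing.
It also fails if it takes over 96 s, if anything falls off the work surface, if the arm or the gripper's body presses on something with over 40 N, if the wrist force passes 120 N, or if a joint passes its speed limit or range.

## Working session

There is one attempt and no reset: what is moved stays moved. The work goes in short steps, Python scripts to look and compute and a tool call to move; the robot and the scene stay as the last step left them, time stands still between calls to the robot, and variables do not carry over. Pictures are saved under pics/ and viewed, and the job is handed in when it is done.

Besides the shell and the picture viewer there is one more tool, called after "Call:" by a JSON object that holds its "name" and its "arguments". move_arm: Moves the arm, as the interface text tells. Its arguments: {"type":"object","properties":{"jaw":{"type":"array","items":{"type":"number"}},"offset":{"type":"array","items":{"type":"array","items":{"type":"number"}}},"roll":{"type":"array","items":{"type":"number"}},"grip_force":{"type":"number"}},"required":["jaw","offset","roll"]}

```bash
ls; mkdir -p pics
python3 - <<'E'
from station import arm
import cv2,numpy as np
s=arm.get_state();print({k:np.round(v,3) for k,v in s.items()})
for n in ['scene','top']:
    f=arm.grab_frame(n);cv2.imwrite(f'pics/{n}0.png',f['pixels'])
    print(n,f['fovy'],f['cx'],f['cy'],f['position'],f['attitude'],f['shot'])
    np.save(f'{n}0.npy',f,allow_pickle=True)
    for t in ['round_tub','square_tub','oblong_tub','round_mat','square_mat','oblong_mat','plate','spool','card_box','pliers']:
        print(t,[(np.round(d['position'],3).tolist(),round(d['p'],2)) for d in arm.landmark_of(f,t)[:3]])
E
```

```text
pics
{'t': np.float64(0.0), 'q': array([ 1.447,  0.359,  0.011, -0.   , -1.224, -0.288]), 'qd': array([-0.002, -0.   ,  0.001, -0.   , -0.001,  0.002]), 'joint_efforts': array([ 1.0000e-03, -5.8272e+01,  2.9306e+01,  6.9970e+00,  7.0000e-03,
       -0.0000e+00]), 'eef_pos': array([0.27 , 0.618, 0.226]), 'ee_rot': array([-1.571, -0.002, -1.983]), 'force': array([-0.205, -0.359, -0.062]), 'moment': array([-0.032,  0.027,  0.059]), 'width': np.float64(0.087)}
scene 42.80666537382114 320.01027043448534 192.75591855617407 [1.26483977 0.82133726 0.83856636] [-2.20277191 -0.00741305  2.43130366] 1
round_tub [([0.602, 0.274, 0.003], 0.87), ([0.459, 0.066, 0.001], 0.38)]
square_tub [([0.46, 0.076, 0.002], 0.69)]
oblong_tub [([0.599, -0.117, 0.004], 0.63)]
round_mat [([0.596, -0.117, -0.0], 0.89)]
square_mat [([0.593, 0.275, -0.0], 0.84)]
oblong_mat [([0.634, 0.106, -0.0], 0.86), ([0.456, 0.069, -0.001], 0.84), ([0.316, 0.201, 0.0], 0.57)]
plate [([0.489, -0.287, 0.0], 0.8)]
spool [([0.386, -0.094, 0.0], 0.7), ([0.596, -0.117, 0.002], 0.43), ([0.598, 0.273, 0.003], 0.35)]
card_box [([0.733, -0.291, -0.003], 0.86)]
pliers [([0.756, 0.052, -0.004], 0.57), ([0.598, 0.273, 0.003], 0.15)]
top 56.54766306868382 322.5043222998549 192.498543836244 [0.38990319 0.02573055 1.05892559] [-2.97318333 -0.00660315 -1.55705344] 2
round_tub [([0.597, 0.277, 0.004], 0.92)]
square_tub [([0.46, 0.074, 0.002], 0.84)]
oblong_tub [([0.598, -0.122, -0.0], 0.78)]
round_mat [([0.602, -0.114, -0.004], 0.66)]
square_mat [([0.595, 0.273, 0.002], 0.59)]
oblong_mat [([0.46, 0.065, -0.003], 0.85), ([0.632, 0.107, 0.002], 0.73), ([0.73, -0.294, 0.0], 0.69)]
plate [([0.483, -0.291, 0.002], 0.74)]
spool [([0.387, -0.094, -0.003], 0.69)]
card_box [([0.733, -0.298, 0.004], 0.62)]
pliers [([0.758, 0.05, -0.001], 0.51)]
```

View pics/scene0.png

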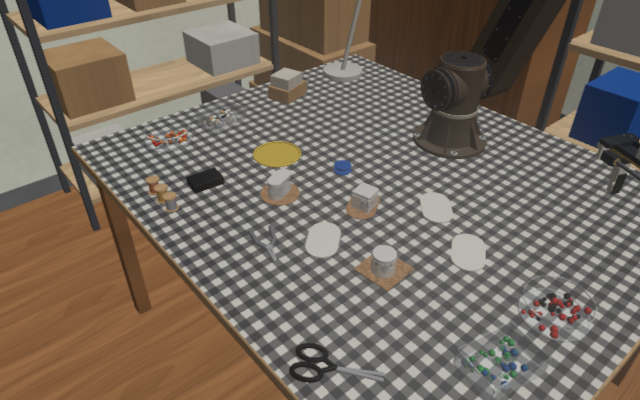

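View pics/top0.png

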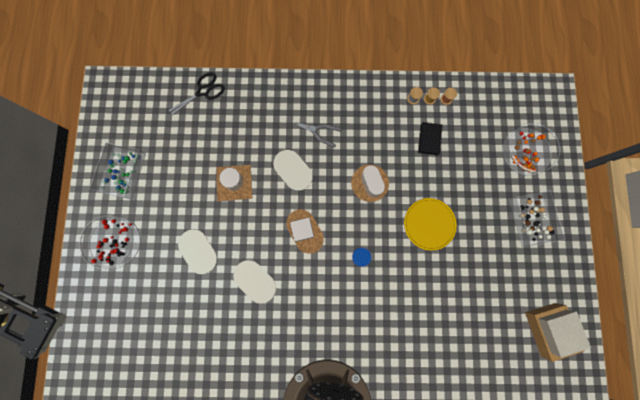

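The round tub is on the square mat (top view, 230,178). The square tub is on the oblong mat (302,230). The oblong tub is on the round mat (373,180). The white ovals at (293,170), (197,252) and (255,282) are look-alikes. Next I'll write helpers and check the wrist camera.

```bash
cat > h.py <<'E'
import numpy as np,cv2
from scipy.spatial.transform import Rotation as Rn
from station import arm
TH=['round_tub','square_tub','oblong_tub','round_mat','square_mat','oblong_mat','plate']
def st():
    s=arm.get_state();return s
def shot(n,save):
    s=arm.get_state();f=arm.grab_frame(n)
    K=f['pixels'].shape[0]/2/np.tan(np.radians(f['fovy'])/2)
    if n=='wrist':
        T=np.eye(4);T[:3,:3]=Rn.from_euler('xyz',s['ee_rot']).as_matrix();T[:3,3]=s['eef_pos']
        T=T@np.array(f['hand_eye']);R=T[:3,:3];p=T[:3,3]
    else:
        R=Rn.from_euler('xyz',f['attitude']).as_matrix();p=np.array(f['position'])
    cv2.imwrite(f'pics/{save}.png',f['pixels'])
    f['K']=K;f['R']=R;f['p']=p;return f
def proj(f,P):
    c=(np.atleast_2d(P)-f['p'])@f['R'];return np.c_[f['cx']+f['K']*c[:,0]/c[:,2],f['cy']+f['K']*c[:,1]/c[:,2]]
def back(f,uv,z):
    uv=np.atleast_2d(uv).astype(float)
    d=np.c_[(uv[:,0]-f['cx'])/f['K'],(uv[:,1]-f['cy'])/f['K'],np.ones(len(uv))]@f['R'].T
    return f['p'][:2]+d[:,:2]*((z-f['p'][2])/d[:,2:])
def corkmask(img):
    h=cv2.cvtColor(img,cv2.COLOR_BGR2HSV);return cv2.inRange(h,(5,75,60),(20,200,255))
def state():
    s=arm.get_state();print('t',round(float(s['t']),2),'p',np.round(s['eef_pos'],4),'yaw',np.round(s['ee_rot'],4),'F',np.round(s['force'],1),'w',round(float(s['width']),4),'q',np.round(s['q'],2))
def plan(x,y,z,yaw,n):
    """rows: shift in tool axes then turn"""
    s=arm.get_state();p=np.array(s['eef_pos']);y0=s['ee_rot'][2]
    d=(yaw-y0+np.pi)%(2*np.pi)-np.pi if abs(yaw-y0)>np.pi else yaw-y0
    D=(np.array([x,y,z])-p)/n
    for i in range(n):
        R=Rn.from_euler('xyz',[-np.pi/2,0,y0+d*i/n]).as_matrix()
        print(np.round(R.T@D,4).tolist(),'roll',round(-d/n,4))
E
python3 - <<'E'
from h import *
f=shot('wrist','w0');print(f['fovy'],f['cx'],f['cy'],np.round(f['hand_eye'],3));state();print(f['p'])
f=shot('top','t1')
from scipy import ndimage
m=corkmask(f['pixels']);cv2.imwrite('pics/m1.png',m)
n,l,stt,c=cv2.connectedComponentsWithStats(cv2.morphologyEx(m,cv2.MORPH_CLOSE,np.ones((5,5))))
for i in range(1,n):
    if stt[i,4]>500: print(stt[i],back(f,c[i],0.003))
E
```

```text
65.07731108011568 316.1466018651634 200.52152399155432 [[ 1.    -0.001 -0.001  0.001]
 [ 0.    -0.275  0.961 -0.159]
 [-0.001 -0.961 -0.275  0.072]
 [ 0.     0.     0.     1.   ]]
t 1.15 p [0.2702 0.6185 0.2265] yaw [-1.5708 -0.     -1.9827] F [ 0.3 -0.3 -0.2] w 0.0874 q [ 1.45  0.36  0.01 -0.   -1.22 -0.29]
[0.3355184  0.58867959 0.38516057]
[    0     0   640   400 65256] [[ 0.90261938 -0.11166283]]
[407  87  50  18 651] [[ 0.87142412 -0.30348116]]
[216 164  36  38 785] [[0.58896948 0.27404402]]
[351 164  38  38 587] [[ 0.59589068 -0.10742168]]
[286 209  38  44 728] [[0.45580143 0.06549948]]
[525 304  59  58 915] [[ 0.2012842  -0.58748619]]
[297 361  73  39 714] [[ 0.07811394 -0.01038352]]
```

View pics/w0.png

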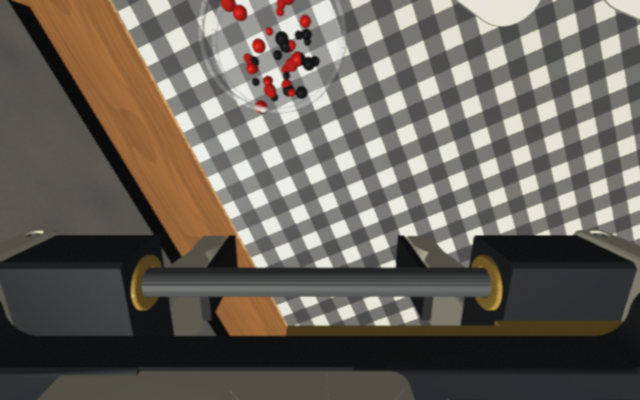

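Run:
```python
from h import *
plan(.595,.275,.27,-1.6,10)
```

```text
[0.0185, -0.0043, 0.0435] roll -0.0383
[0.0201, -0.0043, 0.0428] roll -0.0383
[0.0218, -0.0043, 0.042] roll -0.0383
[0.0233, -0.0043, 0.0411] roll -0.0383
[0.0249, -0.0043, 0.0402] roll -0.0383
[0.0264, -0.0043, 0.0392] roll -0.0383
[0.0279, -0.0043, 0.0382] roll -0.0383
[0.0293, -0.0043, 0.0371] roll -0.0383
[0.0307, -0.0043, 0.0359] roll -0.0383
[0.0321, -0.0043, 0.0347] roll -0.0383
```

Call:
{"name": "move_arm", "arguments": {"jaw": [0, 0, 0, 0, 0], "offset": [[0.018, -0.004, 0.044], [0.02, -0.004, 0.043], [0.022, -0.004, 0.042], [0.023, -0.004, 0.041], [0.025, -0.004, 0.04]], "roll": [-0.038, -0.038, -0.038, -0.038, -0.038]}}

```text
t: 1.82
eef_pos: [0.434, 0.4459, 0.2469]
ee_rot: [-1.571, 0.0, -1.791]
force: [0.8, 0.6, 0.8]
width: 0.0878
```

Call:
{"name": "move_arm", "arguments": {"jaw": [0, 0, 0, 0, 0], "offset": [[0.026, -0.004, 0.039], [0.028, -0.004, 0.038], [0.029, -0.004, 0.037], [0.031, -0.004, 0.036], [0.032, -0.004, 0.035]], "roll": [-0.038, -0.038, -0.038, -0.038, -0.038]}}

```text
t: 2.45
eef_pos: [0.5962, 0.2743, 0.2669]
ee_rot: [-1.571, 0.0, -1.601]
force: [0.7, 0.7, 0.3]
width: 0.0873
```

Run:
```python
from h import *
state();shot('wrist','w1');state()
plan(.6,-.115,.27,-1.1,8)
```

```text
t 2.45 p [0.5962 0.2743 0.2669] yaw [-1.5705e+00  2.0000e-04 -1.6012e+00] F [0.7 0.7 0.3] w 0.0873 q [ 0.73  0.31  0.03  0.   -1.29  0.81]
t 2.5 p [0.5992 0.2707 0.2672] yaw [-1.5695e+00 -1.2000e-03 -1.6016e+00] F [ 2.3 -1.1  1.7] w 0.0877 q [ 0.72  0.31  0.03  0.   -1.29  0.82]
[0.0482, -0.0004, 0.0016] roll -0.0627
[0.0482, -0.0004, -0.0014] roll -0.0627
[0.048, -0.0004, -0.0045] roll -0.0627
[0.0476, -0.0004, -0.0075] roll -0.0627
[0.0471, -0.0004, -0.0104] roll -0.0627
[0.0463, -0.0004, -0.0134] roll -0.0627
[0.0454, -0.0004, -0.0162] roll -0.0627
[0.0443, -0.0004, -0.019] roll -0.0627
```

View pics/w1.png

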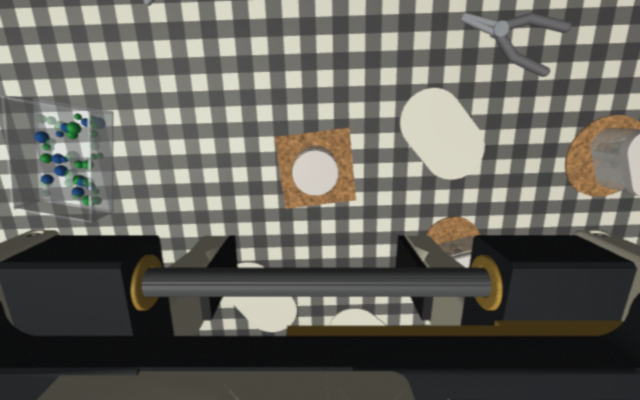

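Call:
{"name": "move_arm", "arguments": {"jaw": [0, 0], "offset": [[0, 0, 0], [0, 0, 0]], "roll": [0, 0]}}

```text
t: 2.75
eef_pos: [0.5949, 0.2758, 0.2664]
ee_rot: [-1.571, 0.0, -1.603]
force: [-0.1, 0.3, -0.4]
width: 0.0879
```

```bash
cat >> h.py <<'E'
def cork(f,guess,rad=0.08,z=0.003,name=None):
    "mask of cork near guess (world xy), hull -> world points"
    m=corkmask(f['pixels']);g=proj(f,[[*guess,z]])[0]
    r=int(rad*f['K']/abs(f['p'][2]));mm=np.zeros_like(m);cv2.circle(mm,(int(g[0]),int(g[1])),r,255,-1);m&=mm
    m=cv2.morphologyEx(m,cv2.MORPH_OPEN,np.ones((3,3)))
    m=cv2.morphologyEx(m,cv2.MORPH_CLOSE,np.ones((5,5)))
    n,l,s,c=cv2.connectedComponentsWithStats(m);k=1+np.argmax(s[1:,4]);m=(l==k).astype(np.uint8)*255
    if name: cv2.imwrite(f'pics/{name}.png',m)
    # upsampled contour of smoothed mask for subpixel
    b=cv2.GaussianBlur(cv2.resize(m,None,fx=4,fy=4,interpolation=cv2.INTER_LINEAR),(9,9),0)
    cs,_=cv2.findContours((b>127).astype(np.uint8),cv2.RETR_EXTERNAL,cv2.CHAIN_APPROX_NONE)
    c=max(cs,key=cv2.contourArea)[:,0,:];h=cv2.convexHull(c)[:,0,:]
    px=(h+0.5)/4-0.5
    return back(f,px,z)
def white(f,guess,rad=0.06,z=0.055,name=None,thr=(165,45)):
    h=cv2.cvtColor(f['pixels'],cv2.COLOR_BGR2HSV);m=cv2.inRange(h,(0,0,thr[0]),(180,thr[1],255))
    g=proj(f,[[*guess,z]])[0];r=int(rad*f['K']/abs(f['p'][2]-z));mm=np.zeros_like(m);cv2.circle(mm,(int(g[0]),int(g[1])),r,255,-1);m&=mm
    m=cv2.morphologyEx(m,cv2.MORPH_OPEN,np.ones((3,3)))
    n,l,s,c=cv2.connectedComponentsWithStats(m);k=l[int(g[1]),int(g[0])] or 1+np.argmax(s[1:,4]);m=(l==k).astype(np.uint8)*255
    if name: cv2.imwrite(f'pics/{name}.png',m)
    b=cv2.GaussianBlur(cv2.resize(m,None,fx=4,fy=4,interpolation=cv2.INTER_LINEAR),(9,9),0)
    cs,_=cv2.findContours((b>127).astype(np.uint8),cv2.RETR_EXTERNAL,cv2.CHAIN_APPROX_NONE)
    c=max(cs,key=cv2.contourArea)[:,0,:];h=cv2.convexHull(c)[:,0,:]
    return back(f,(h+0.5)/4-0.5,z)
def rect(P):
    (c,w,a)=cv2.minAreaRect((P*1000).astype(np.float32))
    print('minrect c mm',np.round(c,1),'size',np.round(w,1),'axis0 deg',round(a,2), 'circ',np.round(cv2.minEnclosingCircle((P*1000).astype(np.float32))[0],1),round(cv2.minEnclosingCircle((P*1000).astype(np.float32))[1]*2,1));return c,w,a
E
python3 - <<'E'
from h import *
state();f=shot('wrist','w2')
rect(cork(f,(.595,.275),name='w2m'));rect(white(f,(.596,.275),name='w2w'))
print([ (d['p'],np.round(d['position'],4)) for t in ['round_tub','square_mat'] for d in arm.landmark_of(f,t)])
im=f['pixels'].copy();cv2.imwrite('pics/w2c.png',cv2.resize(np.hstack([im[110:230,250:380],cv2.imread('pics/w2m.png')[110:230,250:380],cv2.imread('pics/w2w.png')[110:230,250:380]]),None,fx=2,fy=2))
plan(.6,-.115,.22,-1.1,8)
E
```

```text
t 2.75 p [0.5949 0.2758 0.2664] yaw [-1.5710e+00  1.0000e-04 -1.6027e+00] F [-0.1  0.3 -0.4] w 0.0879 q [ 0.73  0.31  0.03 -0.   -1.29  0.81]
minrect c mm [591.6 275. ] size [102.1 101.8] axis0 deg 5.37 circ [591.8 275.5] 140.8
minrect c mm [596.8 275.8] size [53.8 54.2] axis0 deg 88.11 circ [596.7 276. ] 55.8
[(0.82, array([0.5966, 0.2761, 0.    ])), (0.63, array([ 0.5938, -0.1221,  0.0009]))]
[0.0489, 0.0058, 0.0022] roll -0.0627
[0.0489, 0.0058, -0.0009] roll -0.0627
[0.0488, 0.0058, -0.004] roll -0.0627
[0.0484, 0.0058, -0.007] roll -0.0627
[0.0479, 0.0058, -0.01] roll -0.0627
[0.0472, 0.0058, -0.013] roll -0.0627
[0.0463, 0.0058, -0.0159] roll -0.0627
[0.0452, 0.0058, -0.0188] roll -0.0627
```

View pics/w2c.png

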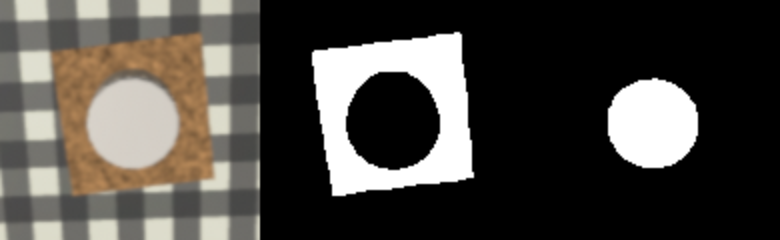

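The square mat is at (0.5916, 0.275), turned 5.4°. The round tub is at (0.597, 0.276). The crop and masks are clean. Next is the oblong tub on the round mat.

Call:
{"name": "move_arm", "arguments": {"jaw": [0, 0, 0, 0, 0], "offset": [[0.049, 0.006, 0.002], [0.049, 0.006, -0.001], [0.049, 0.006, -0.004], [0.048, 0.006, -0.007], [0.048, 0.006, -0.01]], "roll": [-0.063, -0.063, -0.063, -0.063, -0.063]}}

```text
t: 3.52
eef_pos: [0.5978, 0.0302, 0.2367]
ee_rot: [-1.57, 0.0, -1.284]
force: [1.3, 0.3, 1.1]
width: 0.0876
```

Call:
{"name": "move_arm", "arguments": {"jaw": [0, 0, 0, 0, 0], "offset": [[0.047, 0.006, -0.013], [0.046, 0.006, -0.016], [0.045, 0.006, -0.019], [0, 0, 0], [0, 0, 0]], "roll": [-0.063, -0.063, -0.063, 0, 0]}}

```text
t: 4.15
eef_pos: [0.5999, -0.115, 0.2187]
ee_rot: [-1.571, 0.0, -1.099]
force: [0.2, 0.2, 0.7]
width: 0.0879
```

Run:
```python
from h import *
state();f=shot('wrist','w3')
rect(cork(f,(.6,-.117),name='w3m'));rect(white(f,(.6,-.12),name='w3w'))
rect(cork(f,(.456,.066),name='w3o'))
g=proj(f,[[.6,-.117,.03]])[0].astype(int);print(g)
im=f['pixels'].copy();sl=(slice(max(0,g[1]-80),g[1]+80),slice(g[0]-80,g[0]+80))
cv2.imwrite('pics/w3c.png',cv2.resize(np.hstack([im[sl],cv2.imread('pics/w3m.png')[sl],cv2.imread('pics/w3w.png')[sl]]),None,fx=1.6,fy=1.6))
```

```text
t 4.15 p [ 0.5999 -0.115   0.2187] yaw [-1.5706  0.     -1.0989] F [0.2 0.2 0.7] w 0.0879 q [ 0.13  0.26 -0.15 -0.   -1.16  1.91]
minrect c mm [ 599.9 -116.1] size [102.8 110.6] axis0 deg 26.97 circ [ 596.4 -117.8] 111.4
minrect c mm [ 594.6 -121.1] size [85.  44.6] axis0 deg 21.29 circ [ 594.3 -120.3] 85.0
minrect c mm [472.2  59.7] size [124.  70.] axis0 deg 62.16 circ [461.1  65.1] 126.8
[318 177]
```

View pics/w3c.png

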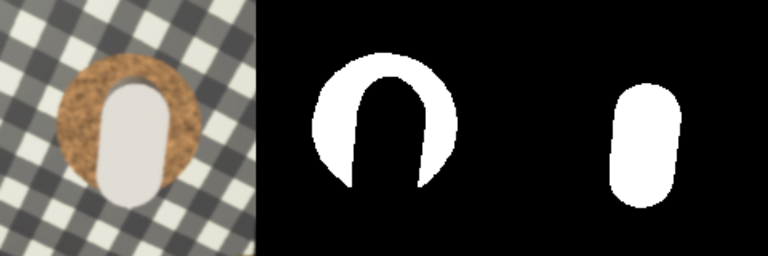

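View pics/w3.png

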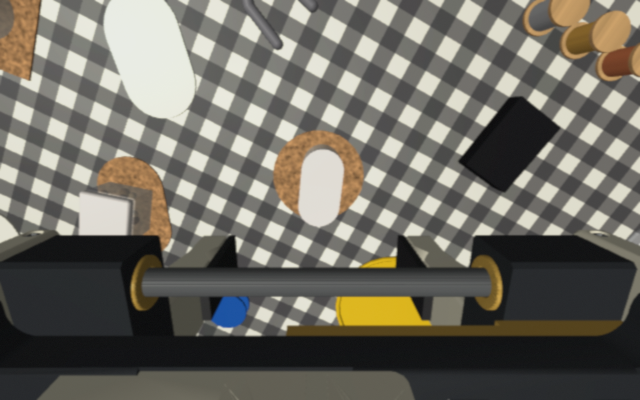

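Round mat is about (0.5964, -0.1178). The oblong tub is at (0.5945, -0.121) with its long axis at 21.3°, so the jaw yaw should be -1.20. I'll align above it and then go down.

Run:
```python
from h import *
plan(.5945,-.121,.12,-1.2,2)
```

```text
[0.0016, 0.0494, -0.0039] roll 0.051
[0.0018, 0.0494, -0.0038] roll 0.051
```

Call:
{"name": "move_arm", "arguments": {"jaw": [0, 0, 0, 0], "offset": [[0.0015, 0.049, -0.004], [0.0015, 0.049, -0.004], [0, 0, 0], [0, 0, 0]], "roll": [0.051, 0.05, 0, 0]}}

```text
t: 4.7
eef_pos: [0.5954, -0.1209, 0.1226]
ee_rot: [-1.569, -0.001, -1.197]
force: [0.5, -0.2, 2.0]
width: 0.0876
```

Run:
```python
from h import *
state();f=shot('wrist','w4')
rect(white(f,(.5945,-.121),name='w4w'));print(proj(f,[[.5945,-.121,.055]]))
plan(.5945,-.121,.016,-1.2,1)
```

```text
t 4.7 p [ 0.5954 -0.1209  0.1226] yaw [-1.5690e+00 -1.3000e-03 -1.1968e+00] F [ 0.5 -0.2  2. ] w 0.0876 q [ 0.12  0.33 -0.28  0.   -0.96  1.82]
minrect c mm [ 594.4 -121.4] size [83.9 44.5] axis0 deg 21.56 circ [ 594.4 -121.1] 84.2
[[316.84903621 210.75211037]]
[-0.0005, 0.1071, -0.0012] roll 0.0028
```

View pics/w4.png

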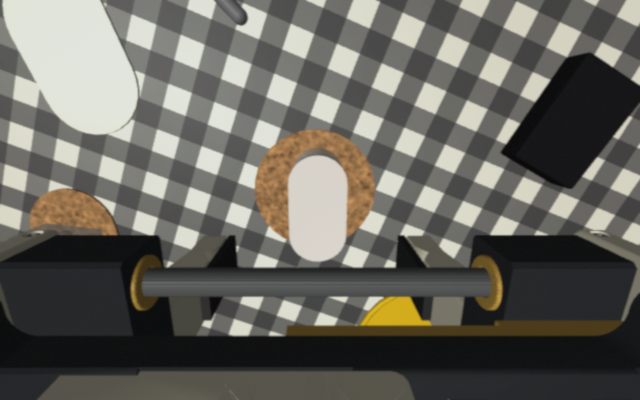

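The view shows the tub's lid centred at about (317,208), aligned with the tool axis. I'll go down and grip.

Call:
{"name": "move_arm", "arguments": {"jaw": [0, 0, 0, 0, 0], "offset": [[0, 0.04, -0.001], [0, 0.035, 0], [0, 0.02, 0], [0, 0.011, 0], [0, 0, 0]], "roll": [0, 0, 0, 0, 0], "grip_force": 15}}

```text
t: 5.38
eef_pos: [0.5937, -0.1219, 0.0153]
ee_rot: [-1.57, -0.0, -1.199]
force: [0.2, -1.0, 0.2]
width: 0.0879
```

Call:
{"name": "move_arm", "arguments": {"jaw": [0.6, 1, 1, 1, 1], "offset": [[0, 0, 0], [0, 0, 0], [0, 0, 0], [0, 0, 0], [0, 0, 0]], "roll": [0, 0, 0, 0, 0], "grip_force": 15}}

```text
t: 6.0
eef_pos: [0.593, -0.1221, 0.0146]
ee_rot: [-1.571, -0.0, -1.2]
force: [-0.7, 0.1, 2.2]
width: 0.0438
```

Run:
```python
from h import *
state()
```

```text
t 6.0 p [ 0.593  -0.1221  0.0146] yaw [-1.5707e+00 -1.0000e-04 -1.1996e+00] F [-0.7  0.1  2.2] w 0.0438 q [ 0.12  0.46 -0.39  0.   -0.73  1.82]
```

Run:
```python
from h import *
plan(.486,-.289,.0146,-1.2,5)
```

```text
[0.0233, 0.0, -0.0321] roll 0.0001
[0.0233, 0.0, -0.0321] roll 0.0001
[0.0233, 0.0, -0.032] roll 0.0001
[0.0234, 0.0, -0.032] roll 0.0001
[0.0234, 0.0, -0.032] roll 0.0001
```

Call:
{"name": "move_arm", "arguments": {"jaw": [1, 1, 1], "offset": [[0, -0.015, 0], [0, -0.025, 0], [0, -0.02, 0]], "roll": [0, 0, 0]}}

```text
t: 6.38
eef_pos: [0.5933, -0.1221, 0.0763]
ee_rot: [-1.57, -0.0, -1.199]
force: [-0.6, 0.4, -0.7]
width: 0.0438
```

Call:
{"name": "move_arm", "arguments": {"jaw": [1, 1, 1, 1, 1], "offset": [[0.015, 0, -0.02], [0.03, 0, -0.041], [0.03, 0, -0.041], [0.03, 0, -0.041], [0.012, 0, -0.017]], "roll": [0, 0, 0, 0, 0]}}

```text
t: 7.0
eef_pos: [0.4835, -0.2912, 0.0744]
ee_rot: [-1.572, 0.001, -1.202]
force: [0.5, -0.2, -1.6]
width: 0.0439
```

Call:
{"name": "move_arm", "arguments": {"jaw": [1, 1, 1, 1], "offset": [[0, 0, 0], [0, 0.03, 0], [0, 0.02, 0], [0, 0.005, 0]], "roll": [0, 0, 0, 0]}}

```text
t: 7.5
eef_pos: [0.4858, -0.2883, 0.0183]
ee_rot: [-1.573, 0.001, -1.199]
force: [0.5, 0.1, -0.2]
width: 0.044
```

Run:
```python
from h import *
state();f=shot('scene','s1')
cv2.imwrite('pics/s1c.png',cv2.resize(f['pixels'][100:300,200:460],None,fx=2.5,fy=2.5))
```

```text
t 7.5 p [ 0.4858 -0.2883  0.0183] yaw [-1.5728e+00  1.4000e-03 -1.1988e+00] F [ 0.5  0.1 -0.2] w 0.044 q [-0.19  0.4  -0.47 -0.   -0.7   2.13]
```

View pics/s1c.png

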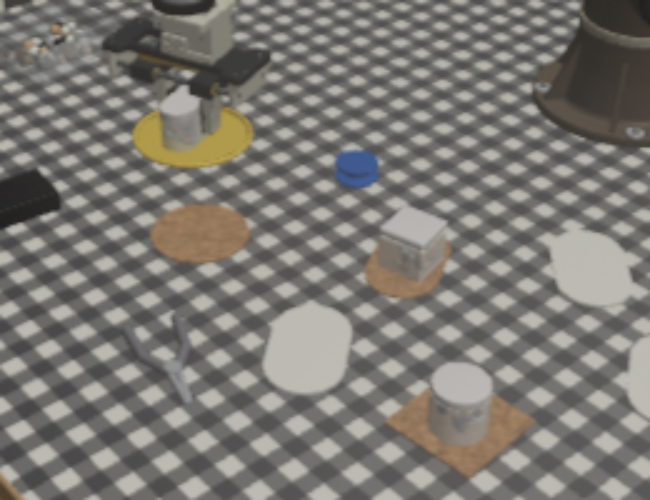

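The tub is held over the plate (crop 185,120) and sits level. I'll lower the last few mm and release.

Call:
{"name": "move_arm", "arguments": {"jaw": [1, 1, 1], "offset": [[0, 0.001, 0], [0, 0, 0], [0, 0, 0]], "roll": [0, 0, 0]}}

```text
t: 7.92
eef_pos: [0.4868, -0.2892, 0.0192]
ee_rot: [-1.57, -0.001, -1.199]
force: [0.0, -0.7, -1.7]
width: 0.0441
```

Run:
```python
from h import *
state()
```

```text
t 7.92 p [ 0.4868 -0.2892  0.0192] yaw [-1.5698e+00 -7.0000e-04 -1.1994e+00] F [ 0.  -0.7 -1.7] w 0.0441 q [-0.19  0.4  -0.47  0.   -0.7   2.13]
```

Call:
{"name": "move_arm", "arguments": {"jaw": [1, 1, 1], "offset": [[0, 0.003, 0], [0, 0.001, 0], [0, 0, 0]], "roll": [0, 0, 0]}}

```text
t: 8.3
eef_pos: [0.4862, -0.2891, 0.0146]
ee_rot: [-1.571, 0.0, -1.2]
force: [-0.7, 0.8, 0.8]
width: 0.0436
```

Call:
{"name": "move_arm", "arguments": {"jaw": [0, 0, 0, 0, 0], "offset": [[0, 0, 0], [0, 0, 0], [0, -0.02, 0], [0, -0.05, 0], [0, -0.05, 0]], "roll": [0, 0, 0, 0, 0]}}

```text
t: 8.93
eef_pos: [0.486, -0.2891, 0.1356]
ee_rot: [-1.572, 0.0, -1.2]
force: [1.3, -0.8, -0.6]
width: 0.0857
```

Run:
```python
from h import *
state();f=shot('wrist','w5')
print(proj(f,[[.486,-.289,.055]]))
P=white(f,(.486,-.289),name='w5w');rect(P)
plan(.57,-.1,.24,-1.3,4)
```

```text
t 8.93 p [ 0.486  -0.2891  0.1356] yaw [-1.5717e+00  5.0000e-04 -1.1995e+00] F [ 1.3 -0.8 -0.6] w 0.0857 q [-0.19  0.26 -0.36  0.   -0.96  2.13]
[[317.24453114 204.39569738]]
minrect c mm [ 488.1 -287.3] size [83.2 43.4] axis0 deg 21.45 circ [ 488.  -287.2] 83.6
[-0.0371, -0.0242, 0.0361] roll 0.0255
[-0.038, -0.0242, 0.0351] roll 0.0255
[-0.0388, -0.0242, 0.0342] roll 0.0255
[-0.0397, -0.0242, 0.0332] roll 0.0255
```

View pics/w5.png

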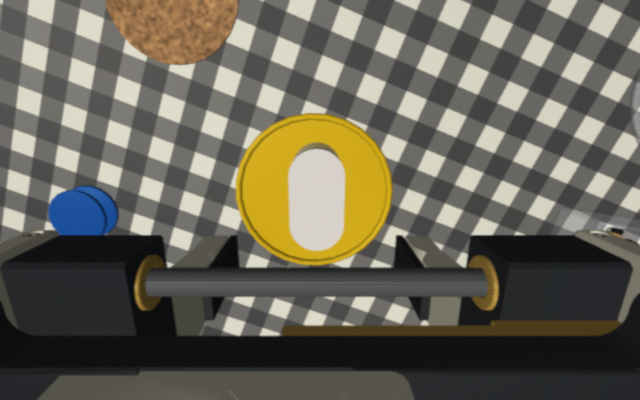

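The oblong tub stands on the plate at image (317,200). Next I'll look at the empty round mat.

Call:
{"name": "move_arm", "arguments": {"jaw": [0, 0, 0, 0, 0], "offset": [[-0.037, -0.024, 0.036], [-0.038, -0.024, 0.035], [-0.039, -0.024, 0.034], [-0.04, -0.024, 0.033], [0, 0, 0]], "roll": [0.026, 0.026, 0.025, 0.025, 0]}}

```text
t: 9.6
eef_pos: [0.5688, -0.0956, 0.2325]
ee_rot: [-1.567, -0.001, -1.298]
force: [0.1, 0.8, -0.6]
width: 0.0877
```

Call:
{"name": "move_arm", "arguments": {"jaw": [0, 0], "offset": [[0, 0, 0], [0, 0, 0]], "roll": [0, 0]}}

```text
t: 9.85
eef_pos: [0.5658, -0.0993, 0.2298]
ee_rot: [-1.572, 0.0, -1.303]
force: [-0.9, 0.2, 0.0]
width: 0.0877
```

Run:
```python
from h import *
state();f=shot('wrist','w6')
rect(cork(f,(.597,-.117),name='w6m'))
f=shot('top','t2')
rect(cork(f,(.597,-.117)));rect(cork(f,(.592,.275)))
plan(.58,.26,.2,-1.5,8)
```

```text
t 9.85 p [ 0.5658 -0.0993  0.2298] yaw [-1.5721e+00  2.0000e-04 -1.3026e+00] F [-0.9  0.2  0. ] w 0.0877 q [ 0.17  0.19 -0.21 -0.   -1.17  1.67]
minrect c mm [ 597.  -118.3] size [109.  110.1] axis0 deg 15.31 circ [ 596.4 -118. ] 111.3
minrect c mm [ 568.1 -127.1] size [41.3 96.1] axis0 deg 15.03 circ [ 577.6 -124.5] 97.2
minrect c mm [575.9 304.6] size [70.6 46.3] axis0 deg 6.33 circ [575.7 306.6] 80.5
[-0.0429, 0.0038, 0.0136] roll 0.0246
[-0.0432, 0.0038, 0.0125] roll 0.0246
[-0.0435, 0.0038, 0.0115] roll 0.0246
[-0.0437, 0.0038, 0.0104] roll 0.0246
[-0.044, 0.0038, 0.0093] roll 0.0246
[-0.0442, 0.0038, 0.0082] roll 0.0246
[-0.0444, 0.0038, 0.0071] roll 0.0246
[-0.0446, 0.0038, 0.006] roll 0.0246
```

View pics/w6.png

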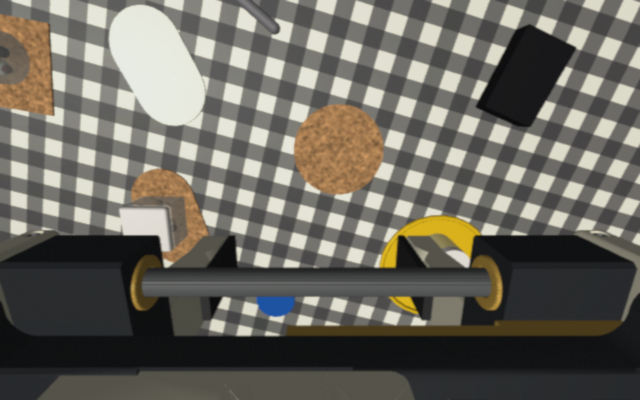

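Round mat is at (0.5967, -0.118). Next is the round tub.

Run:
```python
from h import *
plan(.597,.276,.13,-1.5,8)
```

```text
[-0.0442, 0.0125, 0.0162] roll 0.0246
[-0.0446, 0.0125, 0.0151] roll 0.0246
[-0.045, 0.0125, 0.014] roll 0.0246
[-0.0453, 0.0125, 0.0129] roll 0.0246
[-0.0456, 0.0125, 0.0117] roll 0.0246
[-0.0459, 0.0125, 0.0106] roll 0.0246
[-0.0461, 0.0125, 0.0095] roll 0.0246
[-0.0463, 0.0125, 0.0083] roll 0.0246
```

Call:
{"name": "move_arm", "arguments": {"jaw": [0, 0, 0, 0, 0], "offset": [[-0.044, 0.012, 0.016], [-0.045, 0.012, 0.015], [-0.045, 0.012, 0.014], [-0.045, 0.012, 0.013], [-0.046, 0.012, 0.012]], "roll": [0.025, 0.025, 0.025, 0.024, 0.024]}}

```text
t: 10.58
eef_pos: [0.586, 0.1371, 0.17]
ee_rot: [-1.571, -0.0, -1.427]
force: [1.3, -0.4, 1.1]
width: 0.0876
```

Call:
{"name": "move_arm", "arguments": {"jaw": [0, 0, 0, 0, 0], "offset": [[-0.046, 0.012, 0.011], [-0.046, 0.012, 0.01], [-0.046, 0.012, 0.008], [0, 0, 0], [0, 0, 0]], "roll": [0.025, 0.025, 0.024, 0, 0]}}

```text
t: 11.2
eef_pos: [0.5979, 0.2763, 0.134]
ee_rot: [-1.572, -0.001, -1.499]
force: [1.0, -0.6, 0.3]
width: 0.0879
```

Run:
```python
from h import *
state();f=shot('wrist','w7')
rect(white(f,(.597,.276),name='w7w'));rect(cork(f,(.592,.275),name='w7m'))
plan(.5968,.2758,.0146,-1.5,1)
```

```text
t 11.2 p [0.5979 0.2763 0.134 ] yaw [-1.5717e+00 -8.0000e-04 -1.4987e+00] F [ 1.  -0.6  0.3] w 0.0879 q [ 0.73  0.4  -0.15  0.   -1.03  0.91]
minrect c mm [596.2 275.6] size [53.7 54.6] axis0 deg 4.05 circ [596.5 275.9] 55.5
minrect c mm [591.6 274.9] size [101.7 101.5] axis0 deg 5.29 circ [591.  274.3] 141.2
[0.0001, 0.1199, -0.0013] roll 0.0007
```

View pics/w7.png

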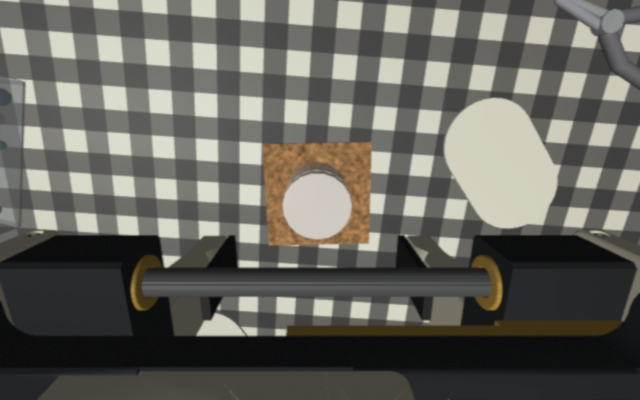

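Call:
{"name": "move_arm", "arguments": {"jaw": [0, 0, 0, 0, 0], "offset": [[0, 0.045, -0.001], [0, 0.04, 0], [0, 0.024, 0], [0, 0.01, 0], [0, 0, 0]], "roll": [0, 0, 0, 0, 0], "grip_force": 15}}

```text
t: 11.88
eef_pos: [0.5972, 0.2763, 0.0158]
ee_rot: [-1.571, -0.0, -1.499]
force: [-0.1, -0.0, 0.3]
width: 0.0876
```

Call:
{"name": "move_arm", "arguments": {"jaw": [0.5, 1, 1, 1], "offset": [[0, 0, 0], [0, 0, 0], [0, 0, 0], [0, 0, 0]], "roll": [0, 0, 0, 0], "grip_force": 15}}

```text
t: 12.38
eef_pos: [0.5971, 0.277, 0.016]
ee_rot: [-1.57, 0.0, -1.498]
force: [-0.9, 0.4, 3.5]
width: 0.0556
```

Run:
```python
from h import *
state()
```

```text
t 12.38 p [0.5971 0.277  0.016 ] yaw [-1.5704e+00  1.0000e-04 -1.4984e+00] F [-0.9  0.4  3.5] w 0.0556 q [ 0.73  0.52 -0.26  0.   -0.79  0.91]
```

Call:
{"name": "move_arm", "arguments": {"jaw": [1, 1, 1], "offset": [[0, -0.015, 0], [0, -0.03, 0], [0, -0.03, 0]], "roll": [0, 0, 0]}}

```text
t: 12.75
eef_pos: [0.597, 0.277, 0.0921]
ee_rot: [-1.571, -0.0, -1.498]
force: [0.8, -0.2, -1.1]
width: 0.0559
```

Run:
```python
from h import *
state();plan(.597,-.118,.088,-1.5,9)
```

```text
t 12.75 p [0.597  0.277  0.0921] yaw [-1.5708e+00 -1.0000e-04 -1.4984e+00] F [ 0.8 -0.2 -1.1] w 0.0559 q [ 0.73  0.44 -0.19  0.   -0.94  0.91]
[0.0438, 0.0005, -0.0032] roll 0.0002
[0.0438, 0.0005, -0.0032] roll 0.0002
[0.0438, 0.0005, -0.0032] roll 0.0002
[0.0438, 0.0005, -0.0031] roll 0.0002
[0.0438, 0.0005, -0.0031] roll 0.0002
[0.0438, 0.0005, -0.0031] roll 0.0002
[0.0438, 0.0005, -0.0031] roll 0.0002
[0.0438, 0.0005, -0.0031] roll 0.0002
[0.0438, 0.0005, -0.0031] roll 0.0002
```

Call:
{"name": "move_arm", "arguments": {"jaw": [1, 1, 1, 1, 1], "offset": [[0.02, 0, -0.001], [0.044, 0, -0.003], [0.05, 0, -0.004], [0.05, 0, -0.004], [0.05, 0, -0.004]], "roll": [0, 0, 0, 0, 0]}}

```text
t: 13.38
eef_pos: [0.5958, 0.0604, 0.0906]
ee_rot: [-1.571, -0.0, -1.499]
force: [0.6, 0.5, -0.8]
width: 0.0555
```

Call:
{"name": "move_arm", "arguments": {"jaw": [1, 1, 1, 1, 1], "offset": [[0.05, 0, -0.004], [0.05, 0, -0.004], [0.05, 0, -0.003], [0.03, 0, -0.002], [0, 0.02, 0]], "roll": [0, 0, 0, 0, 0]}}

```text
t: 14.0
eef_pos: [0.5968, -0.1208, 0.0716]
ee_rot: [-1.568, -0.0, -1.502]
force: [-0.1, 0.4, -1.9]
width: 0.0558
```

Call:
{"name": "move_arm", "arguments": {"jaw": [1, 1], "offset": [[0, 0.02, 0], [0, 0, 0]], "roll": [0, 0]}}

```text
t: 14.25
eef_pos: [0.5947, -0.1187, 0.0491]
ee_rot: [-1.575, 0.0, -1.5]
force: [-0.5, -0.2, -1.4]
width: 0.0553
```

Run:
```python
from h import *
state();f=shot('wrist','w8');s=arm.get_state()
z=.055+s['eef_pos'][2]-.016
rect(cork(f,(.597,-.118),name='w8m'))
rect(white(f,s['eef_pos'][:2],z=z,name='w8w'))
```

```text
t 14.25 p [ 0.5947 -0.1187  0.0491] yaw [-1.5745e+00  2.0000e-04 -1.4995e+00] F [-0.5 -0.2 -1.4] w 0.0553 q [ 0.12  0.42 -0.35 -0.   -0.81  1.52]
minrect c mm [ 616.1 -116.9] size [ 70.6 109.7] axis0 deg 3.53 circ [ 597.6 -118. ] 109.9
minrect c mm [ 612.7 -117. ] size [17.7 50. ] axis0 deg 4.03 circ [ 604.1 -117.6] 50.0
```

View pics/w8.png

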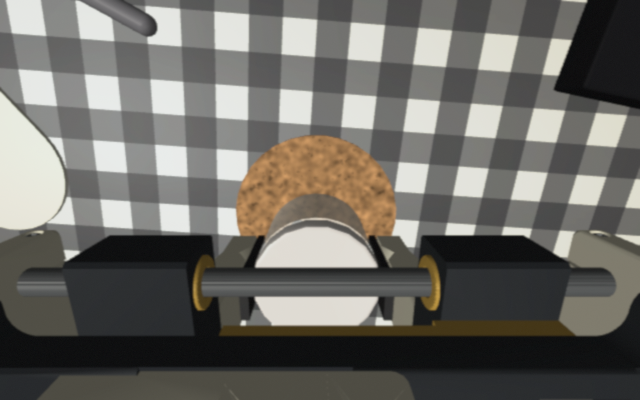

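The tub is upright in the jaws and over the middle of the mat (mat about 317,210). I'll settle, correct and lower.

Call:
{"name": "move_arm", "arguments": {"jaw": [1, 1, 1], "offset": [[0, 0.015, 0], [0, 0.01, 0], [0, 0, 0]], "roll": [0, 0, 0]}}

```text
t: 14.68
eef_pos: [0.5957, -0.118, 0.0245]
ee_rot: [-1.573, 0.0, -1.499]
force: [-0.1, 0.1, -1.3]
width: 0.0556
```

Run:
```python
from h import *
state();plan(.597,-.118,.0160,-1.5,1)
```

```text
t 14.68 p [ 0.5957 -0.118   0.0245] yaw [-1.5728  0.     -1.4985] F [-0.1  0.1 -1.3] w 0.0556 q [ 0.13  0.45 -0.37 -0.   -0.75  1.52]
[0.0001, 0.0085, 0.0013] roll 0.0015
```

Call:
{"name": "move_arm", "arguments": {"jaw": [1, 1, 1, 1], "offset": [[0, 0.004, 0.001], [0, 0.003, 0], [0, 0.001, 0], [0, 0, 0]], "roll": [0, 0, 0, 0]}}

```text
t: 15.18
eef_pos: [0.5975, -0.118, 0.0176]
ee_rot: [-1.571, -0.0, -1.499]
force: [0.6, -0.1, -1.5]
width: 0.0559
```

Call:
{"name": "move_arm", "arguments": {"jaw": [1, 1, 1], "offset": [[0, 0.002, 0], [0, 0, 0], [0, 0, 0]], "roll": [0, 0, 0]}}

```text
t: 15.55
eef_pos: [0.5978, -0.118, 0.016]
ee_rot: [-1.57, -0.0, -1.498]
force: [-1.0, 1.3, 4.1]
width: 0.0557
```

Contact felt. I'll release, rise and look.

Call:
{"name": "move_arm", "arguments": {"jaw": [0, 0, 0, 0, 0], "offset": [[0, 0, 0], [0, 0, 0], [0, -0.02, 0], [0, -0.05, 0], [0, -0.05, 0]], "roll": [0, 0, 0, 0, 0]}}

```text
t: 16.18
eef_pos: [0.5971, -0.1181, 0.1363]
ee_rot: [-1.572, -0.0, -1.499]
force: [0.7, -0.0, 1.1]
width: 0.0876
```

Call:
{"name": "move_arm", "arguments": {"jaw": [0, 0], "offset": [[0, -0.04, 0], [0, 0, 0]], "roll": [0, 0]}}

```text
t: 16.42
eef_pos: [0.5996, -0.118, 0.1794]
ee_rot: [-1.564, -0.0, -1.498]
force: [0.2, -0.2, -0.2]
width: 0.0877
```

Run:
```python
from h import *
state();f=shot('wrist','w9')
rect(cork(f,(.597,-.118),name='w9m'));rect(white(f,(.597,-.118),name='w9w'))
plan(.46,.072,.2,-1.4,5)
```

```text
t 16.43 p [ 0.5996 -0.118   0.1794] yaw [-1.5640e+00 -4.0000e-04 -1.4982e+00] F [ 0.2 -0.2 -0.2] w 0.0877 q [ 0.13  0.28 -0.21  0.   -1.07  1.52]
minrect c mm [ 596.5 -118.4] size [110.4 109.5] axis0 deg 65.91 circ [ 596.4 -118. ] 111.1
minrect c mm [ 597.2 -117.9] size [53.7 55. ] axis0 deg 4.09 circ [ 597.1 -117.7] 55.8
[-0.0399, -0.0046, -0.0248] roll -0.0197
[-0.0404, -0.0046, -0.024] roll -0.0197
[-0.0408, -0.0046, -0.0232] roll -0.0197
[-0.0413, -0.0046, -0.0224] roll -0.0197
[-0.0417, -0.0046, -0.0216] roll -0.0197
```

View pics/w9.png

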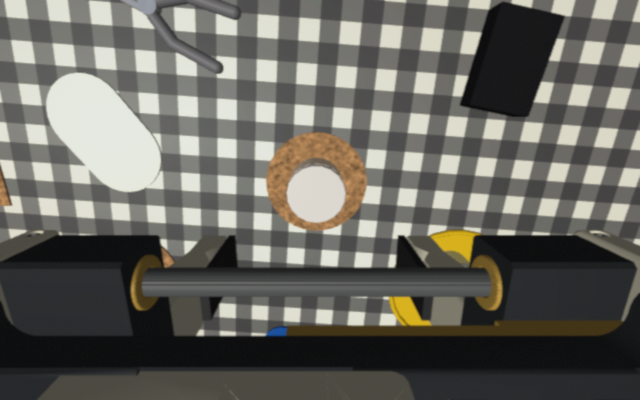

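The round tub is centred on the round mat within 1 mm. Next is the square tub.

Call:
{"name": "move_arm", "arguments": {"jaw": [0, 0, 0, 0, 0], "offset": [[-0.04, -0.005, -0.025], [-0.04, -0.005, -0.024], [-0.041, -0.005, -0.023], [-0.041, -0.005, -0.022], [-0.042, -0.005, -0.022]], "roll": [-0.02, -0.02, -0.02, -0.02, -0.02]}}

```text
t: 17.1
eef_pos: [0.4578, 0.0725, 0.1994]
ee_rot: [-1.573, -0.001, -1.398]
force: [-0.0, 0.6, -0.4]
width: 0.0876
```

Call:
{"name": "move_arm", "arguments": {"jaw": [0, 0], "offset": [[0, 0, 0], [0, 0, 0]], "roll": [0, 0]}}

```text
t: 17.35
eef_pos: [0.459, 0.0718, 0.1999]
ee_rot: [-1.572, -0.0, -1.398]
force: [-0.1, -0.2, -0.4]
width: 0.0877
```

Run:
```python
from h import *
state();f=shot('wrist','w10')
rect(cork(f,(.458,.068),name='w10m'));rect(white(f,(.46,.074),name='w10w'))
```

```text
t 17.35 p [0.459  0.0718 0.1999] yaw [-1.5719e+00 -4.0000e-04 -1.3978e+00] F [-0.1 -0.2 -0.4] w 0.0877 q [ 0.58  0.03 -0.47 -0.   -1.07  1.16]
minrect c mm [455.1  67.2] size [132.2  81.6] axis0 deg 31.29 circ [455.1  67. ] 132.2
minrect c mm [455.9  79.1] size [53.2 63. ] axis0 deg 13.85 circ [456.2  76. ] 74.2
```

View pics/w10.png

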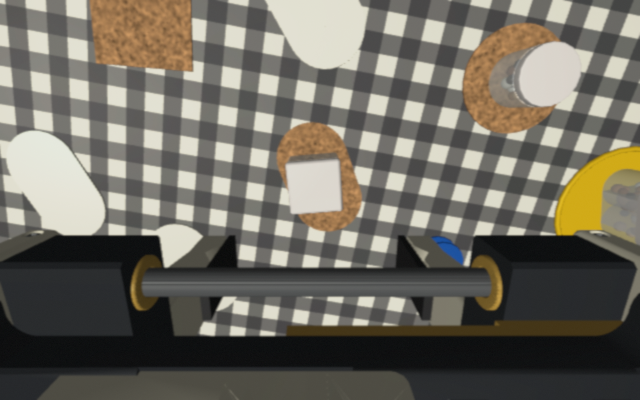

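The oblong mat is at (0.4551, 0.0672) with its long axis at 31.3°. The square tub is turned about 13.9°, but its mask merged with a white check, so I'll line up closer.

Run:
```python
from h import *
plan(.457,.0745,.12,-1.329,2)
```

```text
[-0.0017, 0.0399, -0.0009] roll -0.0349
[-0.0017, 0.0399, -0.0008] roll -0.0349
```

Call:
{"name": "move_arm", "arguments": {"jaw": [0, 0, 0, 0], "offset": [[-0.0015, 0.04, -0.001], [-0.0015, 0.04, -0.001], [0, 0, 0], [0, 0, 0]], "roll": [-0.035, -0.035, 0, 0]}}

```text
t: 17.9
eef_pos: [0.4579, 0.074, 0.1214]
ee_rot: [-1.57, -0.0, -1.33]
force: [0.6, -0.3, 0.2]
width: 0.0877
```

Run:
```python
from h import *
state();f=shot('wrist','w11')
for t in ((165,45),(165,25),(195,25)):
  rect(white(f,(.457,.0745),name='w11w',thr=t))
rect(cork(f,(.455,.067)))
print(proj(f,[[.457,.0745,.055]]))
g=f['pixels'][120:280,230:400];cv2.imwrite('pics/w11c.png',cv2.resize(np.hstack([g,cv2.imread('pics/w11w.png')[120:280,230:400]]),None,fx=2.3,fy=2.3))
```

```text
t 17.9 p [0.4579 0.074  0.1214] yaw [-1.5704e+00 -5.0000e-04 -1.3301e+00] F [ 0.6 -0.3  0.2] w 0.0877 q [ 0.59  0.11 -0.59  0.   -0.87  1.22]
minrect c mm [456.2  78.8] size [51.9 62. ] axis0 deg 13.72 circ [457.1  75.1] 72.4
minrect c mm [456.2  78.8] size [51.9 62. ] axis0 deg 13.72 circ [457.2  75.1] 72.4
minrect c mm [455.8  78.8] size [50.9 60.7] axis0 deg 15.06 circ [456.8  75. ] 70.8
minrect c mm [455.1  67.1] size [132.4  81.4] axis0 deg 31.28 circ [455.8  66. ] 132.4
[[316.01092619 210.76466996]]
```

View pics/w11c.png

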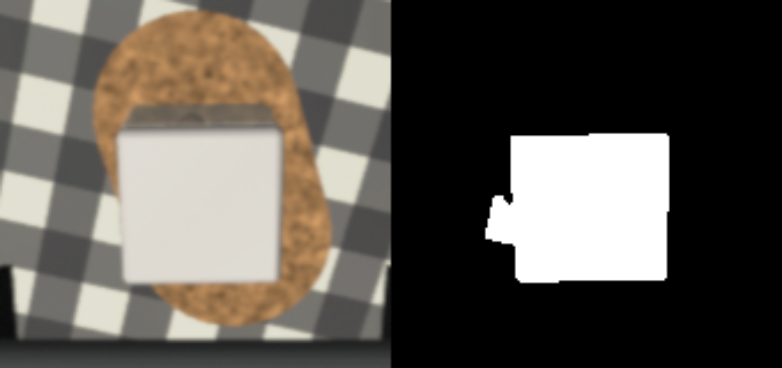

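Run:
```python
from h import *
f=shot('wrist','w12');state()
import h
h2=cv2.cvtColor(f['pixels'],cv2.COLOR_BGR2HSV);m=cv2.inRange(h2,(0,0,150),(180,35,255))
m=cv2.morphologyEx(m,cv2.MORPH_OPEN,np.ones((25,25)))
n,l,s,c=cv2.connectedComponentsWithStats(m);k=l[211,316];m=(l==k).astype(np.uint8)*255
cv2.imwrite('pics/w12m.png',m);print(s[k])
cs,_=cv2.findContours(m,0,1);P=back(f,max(cs,key=len)[:,0,:],.055);rect(P)
# edges via white->nonwhite gradient: left/right columns at several rows
g=cv2.cvtColor(f['pixels'],cv2.COLOR_BGR2GRAY).astype(int)
for v in (185,200,215,230): print(v,g[v,276:296].tolist(),g[v,340:358].tolist())
```

```text
t 18.0 p [0.458  0.0746 0.122 ] yaw [-1.5685e+00  5.0000e-04 -1.3296e+00] F [-0.4 -0.6  0.4] w 0.0877 q [ 0.59  0.11 -0.59  0.   -0.87  1.22]
[ 283  177   70   66 4575]
minrect c mm [457.6  74.1] size [51.4 52.7] axis0 deg 13.75 circ [457.6  74.2] 71.5
185 [131, 141, 144, 138, 138, 166, 200, 214, 218, 219, 220, 220, 220, 220, 220, 220, 220, 219, 219, 219] [217, 217, 217, 217, 217, 217, 217, 217, 218, 216, 208, 188, 162, 139, 131, 131, 127, 116]
200 [113, 118, 121, 128, 133, 145, 177, 206, 216, 219, 219, 219, 219, 219, 219, 219, 219, 219, 219, 219] [217, 218, 217, 217, 217, 217, 218, 217, 218, 215, 204, 181, 149, 123, 119, 119, 120, 123]
215 [223, 223, 223, 223, 223, 221, 212, 202, 210, 217, 218, 219, 219, 219, 219, 219, 219, 219, 219, 218] [218, 218, 218, 218, 218, 218, 218, 218, 218, 212, 197, 170, 142, 132, 136, 136, 133, 133]
230 [118, 118, 118, 118, 118, 118, 129, 164, 201, 214, 217, 218, 218, 218, 218, 218, 218, 218, 218, 218] [219, 219, 218, 219, 219, 219, 219, 219, 218, 210, 186, 152, 123, 112, 114, 118, 122, 121]
```

The square tub is at (0.4576, 0.0741), 13.8°, and the gripper is aligned over it. I'll go down and grip.

Call:
{"name": "move_arm", "arguments": {"jaw": [0, 0, 0, 0, 0], "offset": [[0, 0.04, 0], [0, 0.035, 0], [0, 0.02, 0], [0, 0.011, 0], [0, 0, 0]], "roll": [0, 0, 0, 0, 0], "grip_force": 15}}

```text
t: 18.62
eef_pos: [0.4572, 0.0745, 0.0148]
ee_rot: [-1.571, -0.0, -1.329]
force: [0.2, -0.0, 0.2]
width: 0.0874
```

Call:
{"name": "move_arm", "arguments": {"jaw": [0.5, 1, 1, 1], "offset": [[0, 0, 0], [0, 0, 0], [0, 0, 0], [0, 0, 0]], "roll": [0, 0, 0, 0], "grip_force": 15}}

```text
t: 19.12
eef_pos: [0.4569, 0.0743, 0.0148]
ee_rot: [-1.57, -0.0, -1.328]
force: [0.5, -1.3, 2.9]
width: 0.0537
```

Call:
{"name": "move_arm", "arguments": {"jaw": [1, 1, 1], "offset": [[0, -0.015, 0], [0, -0.03, 0], [0, -0.03, 0]], "roll": [0, 0, 0]}}

```text
t: 19.5
eef_pos: [0.4564, 0.0742, 0.0901]
ee_rot: [-1.572, -0.0, -1.329]
force: [1.0, -0.3, -1.5]
width: 0.0537
```

Run:
```python
from h import *
state();plan(.5916,.275,.085,np.radians(5.33-90),6)
```

```text
t 19.5 p [0.4564 0.0742 0.0901] yaw [-1.5719e+00 -3.0000e-04 -1.3287e+00] F [ 1.  -0.3 -1.5] w 0.0537 q [ 0.59  0.15 -0.63 -0.   -0.79  1.22]
[-0.0271, 0.0008, 0.0299] roll 0.0249
[-0.0278, 0.0008, 0.0292] roll 0.0249
[-0.0285, 0.0008, 0.0285] roll 0.0249
[-0.0292, 0.0008, 0.0278] roll 0.0249
[-0.0299, 0.0008, 0.0271] roll 0.0249
[-0.0306, 0.0008, 0.0263] roll 0.0249
```

Call:
{"name": "move_arm", "arguments": {"jaw": [1, 1, 1, 1, 1], "offset": [[-0.02, 0, 0.022], [-0.03, 0.001, 0.031], [-0.033, 0.001, 0.033], [-0.034, 0.001, 0.033], [-0.034, 0.001, 0.031]], "roll": [0.02, 0.028, 0.03, 0.03, 0.022]}}

```text
t: 20.12
eef_pos: [0.5767, 0.2518, 0.0851]
ee_rot: [-1.571, -0.0, -1.459]
force: [-0.6, 0.7, -1.6]
width: 0.0539
```

Run:
```python
from h import *
state();plan(.5911,.275,.07,np.radians(5.33-90),1)
```

```text
t 20.12 p [0.5767 0.2518 0.0851] yaw [-1.5714e+00 -3.0000e-04 -1.4594e+00] F [-0.6  0.7 -1.6] w 0.0539 q [ 0.72  0.4  -0.27 -0.   -0.9   0.96]
[-0.0214, 0.0151, 0.0169] roll 0.0183
```

Call:
{"name": "move_arm", "arguments": {"jaw": [1, 1, 1, 1], "offset": [[-0.016, 0.01, 0.012], [0, 0.015, 0], [0, 0.01, 0], [0, 0, 0]], "roll": [0.018, 0, 0, 0]}}

```text
t: 20.62
eef_pos: [0.5851, 0.2664, 0.0494]
ee_rot: [-1.573, -0.001, -1.477]
force: [-0.8, 0.2, -1.2]
width: 0.0538
```

Run:
```python
from h import *
state();f=shot('wrist','w13');state();plan(.5911,.275,.0148,np.radians(5.33-90),1);rect(cork(f,(.592,.275)))
```

```text
t 20.62 p [0.5851 0.2664 0.0494] yaw [-1.5731e+00 -1.4000e-03 -1.4772e+00] F [-0.8  0.2 -1.2] w 0.0538 q [ 0.73  0.46 -0.27 -0.   -0.84  0.93]
t 20.68 p [0.5858 0.2669 0.0503] yaw [-1.5717e+00 -7.0000e-04 -1.4771e+00] F [ 0.   0.2 -0.8] w 0.0537 q [ 0.73  0.46 -0.26  0.   -0.84  0.93]
[-0.0076, 0.0355, 0.0061] roll 0.0007
minrect c mm [606.3 276.1] size [ 70.8 101.1] axis0 deg 5.29 circ [606.4 276.3] 121.7
```

View pics/w13.png

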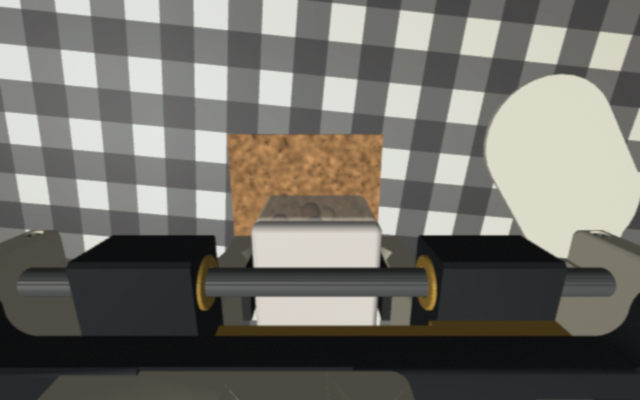

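The tub is parallel to the mat's sides (mat left edge at 228, right edge at 382). I'll shift the remaining (-7.6, 6.1) mm and lower.

Call:
{"name": "move_arm", "arguments": {"jaw": [1, 1, 1, 1], "offset": [[-0.0075, 0.005, 0.006], [0, 0.01, 0], [0, 0.01, 0], [0, 0, 0]], "roll": [0, 0, 0, 0]}}

```text
t: 21.18
eef_pos: [0.5907, 0.2753, 0.0241]
ee_rot: [-1.573, -0.001, -1.477]
force: [-0.5, -0.1, -1.5]
width: 0.0538
```

Run:
```python
from h import *
state();plan(.5911,.275,.0148,np.radians(5.33-90),1)
```

```text
t 21.18 p [0.5907 0.2753 0.0241] yaw [-1.5730e+00 -1.3000e-03 -1.4768e+00] F [-0.5 -0.1 -1.5] w 0.0538 q [ 0.73  0.51 -0.27 -0.   -0.8   0.93]
[0.0003, 0.0093, 0.0003] roll 0.001
```

Call:
{"name": "move_arm", "arguments": {"jaw": [1, 1, 1, 1], "offset": [[0, 0.005, 0], [0, 0.003, 0], [0, 0.001, 0], [0, 0, 0]], "roll": [0, 0, 0, 0]}}

```text
t: 21.68
eef_pos: [0.5916, 0.276, 0.0166]
ee_rot: [-1.571, 0.0, -1.477]
force: [-0.3, -0.9, -1.7]
width: 0.0538
```

Call:
{"name": "move_arm", "arguments": {"jaw": [1, 1, 1], "offset": [[0, 0.002, -0.0005], [0, 0, 0], [0, 0, 0]], "roll": [0, 0, 0]}}

```text
t: 22.05
eef_pos: [0.5913, 0.2761, 0.0149]
ee_rot: [-1.57, 0.0, -1.476]
force: [0.3, 0.0, 1.2]
width: 0.054
```

Call:
{"name": "move_arm", "arguments": {"jaw": [0, 0, 0, 0, 0], "offset": [[0, 0, 0], [0, 0, 0], [0, -0.02, 0], [0, -0.05, 0], [0, -0.05, 0]], "roll": [0, 0, 0, 0, 0]}}

```text
t: 22.68
eef_pos: [0.5908, 0.2757, 0.1355]
ee_rot: [-1.572, -0.001, -1.477]
force: [-0.7, 0.2, 0.8]
width: 0.0871
```

Call:
{"name": "move_arm", "arguments": {"jaw": [0, 0, 0], "offset": [[0, -0.04, 0], [0, 0, 0], [0, 0, 0]], "roll": [0, 0, 0]}}

```text
t: 23.05
eef_pos: [0.5907, 0.2757, 0.1742]
ee_rot: [-1.571, 0.0, -1.477]
force: [0.0, -0.8, 0.1]
width: 0.0878
```

Run:
```python
from h import *
state();f=shot('wrist','w14')
rect(cork(f,(.592,.275),name='w14m'));rect(white(f,(.592,.275),name='w14w'))
plan(.488,-.287,.16,-1.2,11)
```

```text
t 23.05 p [0.5907 0.2757 0.1742] yaw [-1.5713e+00  2.0000e-04 -1.4769e+00] F [ 0.  -0.8  0.1] w 0.0878 q [ 0.74  0.36 -0.11 -0.   -1.1   0.93]
minrect c mm [591.6 274.9] size [100.3 101.7] axis0 deg 5.32 circ [591.3 274.6] 140.5
minrect c mm [591.1 276.7] size [51.6 52.7] axis0 deg 5.32 circ [591.5 277. ] 71.1
[0.05, 0.0012, -0.0141] roll -0.0252
[0.0497, 0.0012, -0.0153] roll -0.0252
[0.0493, 0.0012, -0.0166] roll -0.0252
[0.0488, 0.0012, -0.0178] roll -0.0252
[0.0484, 0.0012, -0.019] roll -0.0252
[0.0479, 0.0012, -0.0202] roll -0.0252
[0.0474, 0.0012, -0.0214] roll -0.0252
[0.0468, 0.0012, -0.0226] roll -0.0252
[0.0462, 0.0012, -0.0238] roll -0.0252
[0.0456, 0.0012, -0.025] roll -0.0252
[0.045, 0.0012, -0.0261] roll -0.0252
```

View pics/w14.png

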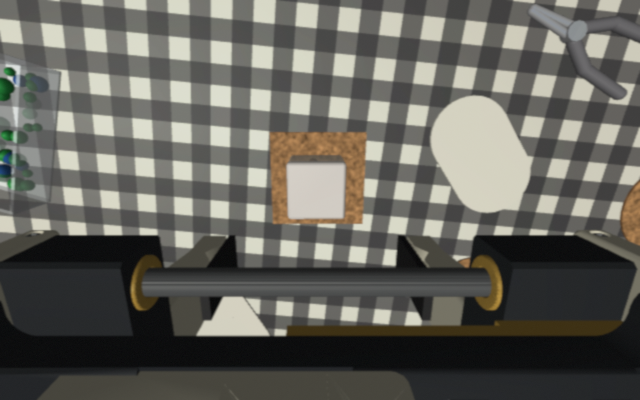

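The square tub is parallel to its mat (5.3° for both) and within 2 mm of centre. Next is the oblong tub on the plate.

Call:
{"name": "move_arm", "arguments": {"jaw": [0, 0, 0, 0, 0], "offset": [[0.05, 0.001, -0.014], [0.05, 0.001, -0.015], [0.049, 0.001, -0.017], [0.049, 0.001, -0.018], [0.048, 0.001, -0.019]], "roll": [-0.025, -0.025, -0.025, -0.025, -0.025]}}

```text
t: 23.72
eef_pos: [0.543, 0.0186, 0.1682]
ee_rot: [-1.573, -0.0, -1.351]
force: [0.5, 0.5, -0.9]
width: 0.0873
```

Call:
{"name": "move_arm", "arguments": {"jaw": [0, 0, 0, 0, 0], "offset": [[0.048, 0.001, -0.02], [0.047, 0.001, -0.021], [0.047, 0.001, -0.023], [0.046, 0.001, -0.024], [0.046, 0.001, -0.025]], "roll": [-0.025, -0.025, -0.025, -0.025, -0.025]}}

```text
t: 24.35
eef_pos: [0.4964, -0.2369, 0.1633]
ee_rot: [-1.573, 0.001, -1.226]
force: [1.0, -0.0, 0.1]
width: 0.0874
```

Call:
{"name": "move_arm", "arguments": {"jaw": [0, 0, 0, 0], "offset": [[0.045, 0.001, -0.026], [0, 0.03, 0], [0, 0, 0], [0, 0, 0]], "roll": [-0.027, 0, 0, 0]}}

```text
t: 24.85
eef_pos: [0.4884, -0.2863, 0.1336]
ee_rot: [-1.572, 0.0, -1.199]
force: [0.1, 0.1, 0.5]
width: 0.0881
```

Run:
```python
from h import *
state();f=shot('wrist','w15')
c,w,a=rect(white(f,(.488,-.287),name='w15w'))
plan(c[0]/1000,c[1]/1000,.0146,np.radians(a-90),1)
```

```text
t 24.85 p [ 0.4884 -0.2863  0.1336] yaw [-1.5718e+00  2.0000e-04 -1.1987e+00] F [0.1 0.1 0.5] w 0.0881 q [-0.18  0.26 -0.36  0.   -0.95  2.13]
minrect c mm [ 487.7 -287.4] size [83.2 43.5] axis0 deg 21.13 circ [ 487.7 -287.1] 83.7
[0.0007, 0.1196, -0.0015] roll 0.0036
```

View pics/w15.png

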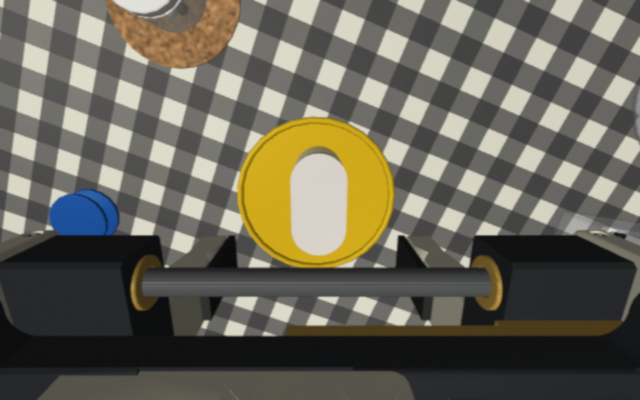

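The tub is at image (319,203), aligned under the gripper. I'll go down and grip.

Call:
{"name": "move_arm", "arguments": {"jaw": [0, 0, 0, 0, 0], "offset": [[0.0005, 0.045, -0.001], [0, 0.04, 0], [0, 0.024, 0], [0, 0.01, 0], [0, 0, 0]], "roll": [0, 0, 0, 0, 0], "grip_force": 15}}

```text
t: 25.52
eef_pos: [0.488, -0.2871, 0.015]
ee_rot: [-1.571, -0.0, -1.199]
force: [0.3, -0.0, 0.2]
width: 0.0876
```

Call:
{"name": "move_arm", "arguments": {"jaw": [0.6, 1, 1, 1, 1], "offset": [[0, 0, 0], [0, 0, 0], [0, 0, 0], [0, 0, 0], [0, 0, 0]], "roll": [0, 0, 0, 0, 0], "grip_force": 15}}

```text
t: 26.15
eef_pos: [0.4876, -0.2875, 0.0147]
ee_rot: [-1.571, -0.0, -1.2]
force: [-0.1, 0.1, 2.0]
width: 0.0438
```

Call:
{"name": "move_arm", "arguments": {"jaw": [1, 1, 1], "offset": [[0, -0.015, 0], [0, -0.03, 0], [0, -0.03, 0]], "roll": [0, 0, 0]}}

```text
t: 26.52
eef_pos: [0.4873, -0.2874, 0.0911]
ee_rot: [-1.571, 0.0, -1.199]
force: [0.1, 0.4, -0.6]
width: 0.044
```

Run:
```python
from h import *
state();plan(.4551,.0672,.085,np.radians(31.3-90),8)
```

```text
t 26.52 p [ 0.4873 -0.2874  0.0911] yaw [-1.5711e+00  1.0000e-04 -1.1995e+00] F [ 0.1  0.4 -0.6] w 0.044 q [-0.19  0.31 -0.41  0.   -0.86  2.13]
[-0.0428, 0.0008, 0.0123] roll -0.0219
[-0.0425, 0.0008, 0.0133] roll -0.0219
[-0.0422, 0.0008, 0.0142] roll -0.0219
[-0.0419, 0.0008, 0.0151] roll -0.0219
[-0.0415, 0.0008, 0.016] roll -0.0219
[-0.0412, 0.0008, 0.0169] roll -0.0219
[-0.0408, 0.0008, 0.0178] roll -0.0219
[-0.0404, 0.0008, 0.0187] roll -0.0219
```

Call:
{"name": "move_arm", "arguments": {"jaw": [1, 1, 1, 1, 1], "offset": [[-0.025, 0, 0.008], [-0.043, 0.001, 0.013], [-0.043, 0.001, 0.014], [-0.043, 0.001, 0.015], [-0.043, 0.001, 0.016]], "roll": [-0.015, -0.022, -0.022, -0.022, -0.022]}}

```text
t: 27.15
eef_pos: [0.4687, -0.0791, 0.0865]
ee_rot: [-1.57, -0.0, -1.096]
force: [0.6, -0.6, -0.1]
width: 0.0441
```

Call:
{"name": "move_arm", "arguments": {"jaw": [1, 1, 1, 1], "offset": [[-0.043, 0.001, 0.017], [-0.043, 0.001, 0.018], [-0.043, 0.001, 0.019], [0, 0, 0]], "roll": [-0.022, -0.022, -0.022, 0]}}

```text
t: 27.65
eef_pos: [0.4552, 0.0614, 0.0836]
ee_rot: [-1.569, -0.0, -1.026]
force: [1.4, 0.9, -1.4]
width: 0.044
```

Run:
```python
from h import *
state();plan(.4551,.0672,.05,np.radians(31.3-90),2)
```

```text
t 27.65 p [0.4552 0.0614 0.0836] yaw [-1.5691e+00 -1.0000e-04 -1.0262e+00] F [ 1.4  0.9 -1.4] w 0.044 q [ 0.56  0.15 -0.64  0.   -0.77  1.55]
[-0.0025, 0.0168, 0.0015] roll -0.0009
[-0.0025, 0.0168, 0.0015] roll -0.0009
```

Call:
{"name": "move_arm", "arguments": {"jaw": [1, 1, 1, 1, 1], "offset": [[-0.002, 0.02, 0.001], [-0.002, 0.02, 0.001], [0, 0.015, 0], [0, 0, 0], [0, 0, 0]], "roll": [0, 0, 0, 0, 0]}}

```text
t: 28.28
eef_pos: [0.4549, 0.0629, 0.0283]
ee_rot: [-1.57, -0.0, -1.031]
force: [0.1, -0.2, -1.4]
width: 0.0439
```

Run:
```python
from h import *
state();f=shot('wrist','w16');state();plan(.4551,.0672,.0147,np.radians(31.3-90),1)
```

```text
t 28.27 p [0.4549 0.0629 0.0283] yaw [-1.5702e+00 -1.0000e-04 -1.0310e+00] F [ 0.1 -0.2 -1.4] w 0.0439 q [ 0.57  0.25 -0.7   0.   -0.62  1.54]
t 28.32 p [0.4551 0.0631 0.0284] yaw [-1.5696e+00 -1.0000e-04 -1.0309e+00] F [ 0.2  0.3 -0.8] w 0.0438 q [ 0.57  0.24 -0.7   0.   -0.62  1.54]
[-0.0035, 0.0137, 0.0021] roll -0.0064
```

View pics/w16.png

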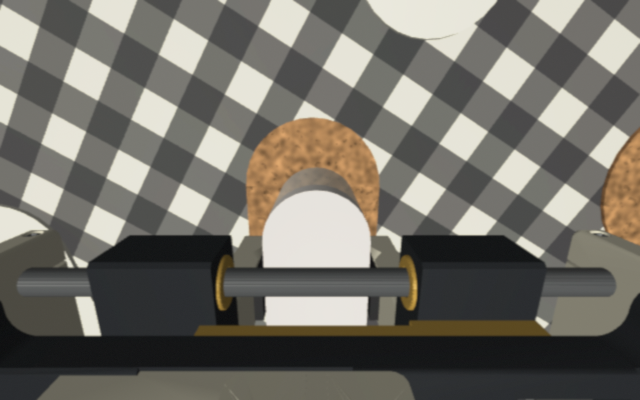

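The tub is almost parallel with the mat (mat edges at 247 and 379, tub edges at 263 and 371). It needs a shift of about 3.5 mm and a small turn.

Call:
{"name": "move_arm", "arguments": {"jaw": [1, 1, 1, 1], "offset": [[-0.0035, 0, 0.002], [0, 0.005, 0], [0, 0.003, 0], [0, 0, 0]], "roll": [-0.006, 0, 0, 0]}}

```text
t: 28.82
eef_pos: [0.4541, 0.0671, 0.0192]
ee_rot: [-1.572, -0.0, -1.024]
force: [-0.5, -0.5, -1.0]
width: 0.0439
```

Run:
```python
from h import *
state();plan(.4551,.0672,.0147,np.radians(31.3-90),1)
```

```text
t 28.82 p [0.4541 0.0671 0.0192] yaw [-1.5717 -0.     -1.0245] F [-0.5 -0.5 -1. ] w 0.0439 q [ 0.58  0.26 -0.71 -0.   -0.6   1.54]
[0.0004, 0.0045, 0.0009] roll 0.0
```

Call:
{"name": "move_arm", "arguments": {"jaw": [1, 1, 1, 1], "offset": [[0, 0.002, 0.0005], [0, 0.002, 0], [0, 0, 0], [0, 0, 0]], "roll": [0, 0, 0, 0]}}

```text
t: 29.32
eef_pos: [0.4549, 0.0674, 0.0156]
ee_rot: [-1.571, -0.0, -1.025]
force: [0.2, -0.2, -2.1]
width: 0.0438
```

Call:
{"name": "move_arm", "arguments": {"jaw": [1, 1, 1], "offset": [[0, 0.001, 0], [0, 0, 0], [0, 0, 0]], "roll": [0, 0, 0]}}

```text
t: 29.7
eef_pos: [0.455, 0.0675, 0.0147]
ee_rot: [-1.571, -0.0, -1.025]
force: [0.9, -0.6, 0.7]
width: 0.0442
```

Call:
{"name": "move_arm", "arguments": {"jaw": [0, 0, 0, 0, 0], "offset": [[0, 0, 0], [0, 0, 0], [0, -0.02, 0], [0, -0.05, 0], [0, -0.05, 0]], "roll": [0, 0, 0, 0, 0]}}

```text
t: 30.32
eef_pos: [0.4545, 0.0672, 0.1358]
ee_rot: [-1.572, -0.0, -1.025]
force: [1.4, 0.2, -0.2]
width: 0.0859
```

Call:
{"name": "move_arm", "arguments": {"jaw": [0, 0, 0], "offset": [[0, -0.06, 0], [0, 0, 0], [0, 0, 0]], "roll": [0, 0, 0]}}

```text
t: 30.7
eef_pos: [0.4545, 0.0674, 0.1945]
ee_rot: [-1.57, 0.0, -1.025]
force: [-0.2, 0.6, -1.7]
width: 0.0877
```

Run:
```python
from h import *
state();f=shot('wrist','w17')
rect(cork(f,(.455,.067),name='w17m'));rect(white(f,(.455,.067),name='w17w'))
f=shot('scene','s2')
for n,t in (('scene',f),('top',shot('top','t3'))):
  for k in TH+['spool','card_box','pliers']: print(n,k,[(np.round(d['position'],3).tolist(),round(d['p'],2)) for d in arm.landmark_of(t,k)[:1]])
cv2.imwrite('pics/s2c.png',cv2.resize(f['pixels'][100:300,200:460],None,fx=2.5,fy=2.5))
```

```text
t 30.7 p [0.4545 0.0674 0.1945] yaw [-1.5703e+00  4.0000e-04 -1.0248e+00] F [-0.2  0.6 -1.7] w 0.0877 q [ 0.58  0.02 -0.49 -0.   -1.06  1.54]
minrect c mm [455.2  67.2] size [131.3  81.6] axis0 deg 30.94 circ [455.   67.5] 132.0
minrect c mm [454.7  69. ] size [83.  44.5] axis0 deg 30.56 circ [454.6  69. ] 83.6
scene round_tub [([0.598, -0.122, -0.0], 0.72)]
scene square_tub [([0.591, 0.277, 0.003], 0.65)]
scene oblong_tub [([0.457, 0.074, 0.006], 0.68)]
scene round_mat [([0.598, -0.117, -0.001], 0.88)]
scene square_mat [([0.595, 0.279, -0.002], 0.76)]
scene oblong_mat [([0.635, 0.108, -0.002], 0.89)]
scene plate [([0.487, -0.287, 0.003], 0.61)]
scene spool [([0.388, -0.092, -0.001], 0.54)]
scene card_box [([0.729, -0.296, -0.004], 0.7)]
scene pliers [([0.756, 0.05, -0.002], 0.51)]
top round_tub [([0.597, -0.118, 0.006], 0.81)]
top square_tub [([0.592, 0.279, 0.001], 0.95)]
top oblong_tub [([0.596, 0.277, 0.003], 0.61)]
top round_mat [([0.598, -0.117, -0.006], 0.95)]
top square_mat [([0.596, 0.273, 0.004], 0.75)]
top oblong_mat [([0.629, 0.108, 0.003], 0.73)]
top plate [([0.484, -0.29, -0.002], 0.82)]
top spool [([0.388, -0.094, -0.002], 0.65)]
top card_box [([0.73, -0.295, 0.0], 0.66)]
top pliers [([0.759, 0.049, 0.002], 0.56)]
```

View pics/w17.png

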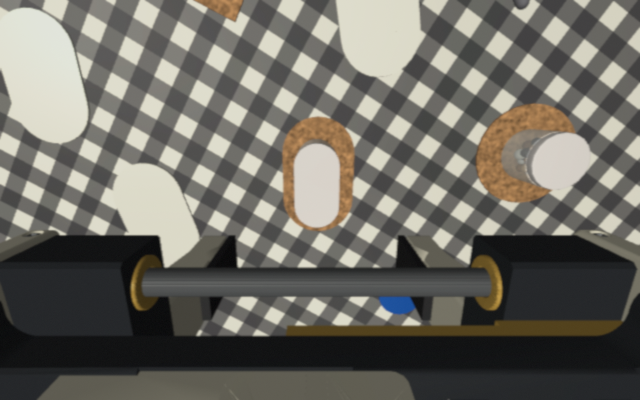

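View pics/s2c.png

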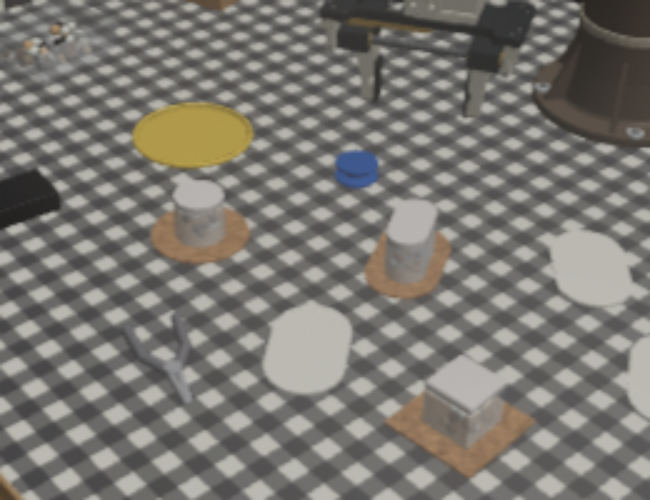

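All three tubs are upright, centred and parallel on their own mats, the bystanders haven't moved, and the gripper is clear.

Run:
```python
from h import *
print(arm.job_done());state()
```

```text
the job is handed in; nothing more can be done
None
the job is handed in; nothing more can be done
```

All three tubs now stand upright on their own mats, and I handed the job in at about 31 s of the 96 s allowed. I parked the oblong tub on the plate, then moved the round tub, the square tub and finally the oblong tub.

Last wrist-camera checks, comparing each tub with its mat:

| Tub | Off centre | Turn relative to mat |
|---|---|---|
| Round | within about 1 mm | not applicable |
| Square | about 2 mm | under 0.1° |
| Oblong | about 2 mm | about 0.4° |

- **Left alone:** the spool, pliers and card box were at their starting positions to within the networks' accuracy. The white look-alikes were not touched, and the gripper was open and clear.
- **Where checks disagreed:** the final network results mostly agreed with these positions. They put `oblong_mat` on a white look-alike at (0.63, 0.11), and from the top view they once labelled the square tub as oblong. The pictures showed both were wrong, so I went by the cork outlines.

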